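# Load the sloping tool rack and swing its keeper bar into the catch

### The arm

A 6-joint arm with a two-finger parallel gripper is mounted at the origin on the work surface; the furniture and walls round the work are solid. World frame = base frame: x ahead of the robot, y to its left, z up, the work surface at z = 0. Lengths are in m, angles in rad, forces in N, time in s.
With the tool pointing down it reaches from about 0.4 to 0.925 m from the base axis. Payload 12.5 kg.
Tool frame: the origin (TCP) lies midway between the tips of the shut fingers; the grasp point (between the pads) lies 19 mm behind it (arm.grip_depth is the z of the grasp point in the tool frame, in m); z points along the fingers, y is the line along which they close (so a half turn about z gives the same grasp; the last joint's range is limited). The gripper opens to 95 mm and grips with 3 to 60 N. Pads are 20 mm wide; open, the fingers measure 119 mm over their backs; the gripper's body (75 mm by 180 mm) begins 59 mm behind the grasp point.
Start: joints at [-1.379, 0.491, 1.559, -0, 1.092, -0.106], TCP at [0.183, -0.598, 0.215] pointing down, gripper open.
Joint ranges: [-3.1, 3.1], [-0.84, 2.19], [0.05, 2.79], [-1.13, 4.28], [0.06, 2.93], [-2.69, 2.69]. Speed limits (rad/s): [2.22, 2.22, 2.79, 3.14, 3.14, 3.14].

### API

Orientations are given as a rotation vector (axis times angle).
In Python, from plant import arm gives the robot as it stands.
- The arm moves only by the tool apply_moves, never from a script. Its argument "commands" is a list of rows, each a list of 3 entries, a list of its own where there are three numbers: the finger opening in m, from 0 to 0.0951, then the shift along the tool's x, y, z in m, then the turn about the tool's z in rad. In form: [[grip, [tx, ty, tz], yaw], ...]. A call has 1 to 10 rows; each row shifts and turns the commanded pose from where the row before left it, along the tool's axes as they then stand; what a row does not reach is not made up. A row lasts 1/8 s, in which the tool goes at most 62.5 mm and 10.7 degrees, less where a joint would pass 70% of its speed; a pose out of reach is approached as far as the arm can. A call with a gripper value outside its range is refused whole. The fingers move at their own pace and stop on an object; the grip force is fixed at half the most. Time passes only in rows, so rows that do not move let the fingers close. It gives the time, the measured TCP pose, the force, the opening and the grip force at its end, in the units of the state.
- arm.state(): the state, without advancing time (a new reading comes with each control period).
- arm.get_image(name): name is "scene" or "top"; returns the picture (384x512x3 uint8, red, green, blue); there is no depth.
- arm.camera_info(name): a dict with "fx", "fy", "cx", "cy" (pixels), "R" (3x3) and "t" (3): a world point X has camera coordinates R X + t. Camera axes: x right, y down, z forward; pixel columns grow to the right and rows downward; lengths in m; the calibration is good to about 2 mm. A picture is of the moment at which its call begins. camera_info takes no time and is no camera call.
- arm.job_done(): hands the job in; it is judged then, once.
The state is a dict: "t": time; "joint_pos": joint angles; "joint_velocities": joint speeds; "effort": joint torques, N m; "position": TCP position; "tcp_rot": TCP orientation; "contact_force": force on the tool from outside, world axes, zero at the start; "moment": the same for the moment, N m; "finger_gap": opening from 0.0 (shut) to 1.0 (fully open); "grip_force": force on a finger pad.
Only numpy, scipy, OpenCV 4.12 (cv2) and the standard library are available. Lean on these libraries where they do the work, as an engineer would, in place of code of your own. Each camera call takes 0.05 s, during which the arm holds its last target. There are 200 camera calls.

### The job

Swing the rack's keeper bar wide open by its knob, then lay the brush down in the cradle next to the hinge post and after it the screwdriver in the cradle next to the catch block, each tool lying centred along the slope on both saddle bars and set down rather than dropped. Then swing the keeper bar back over the tools until it snaps fully home in its detent, let go, and leave the things standing round the rack where they are.

Things in the scene. Friction and masses are not known exactly. Their poses are not given: they have to be found in the camera images.
- rack: Tool rack screwed to the bench: dark steel skids and legs, 205 x 222 mm, carrying a sloping grey sheet-metal bed. Origin on the bench under the bed's middle, z up, x to its high rear edge, y to the hinge side. The bed rises towards +x at 27 degrees from level; its low front edge is 35 mm and its high rear edge 135 mm above the bench.
- bed_middle (a point): Middle of the bed's upper face, 85 mm above the rack's origin; x up the slope, y to the hinge side, z square out of the bed. Bed 220 (x) x 230 x 6 mm. Two black rubber saddle bars, 10 mm thick, 24 mm high, run across it at x = -46 and +46 mm; fingers have the 82 mm between them free down to the bed. 'Above the bed' below means along this z.
- hinge_cradle (a point): Middle of the cradle next to the hinge post, at y = +32 mm, z = 24 mm from bed_middle (level with the saddle tops), axes as there. A cradle is a pair of tapered steel pins on each saddle bar, 10 mm thick, 18 mm high, 26 mm clear between them. The tool lies along x on both saddles between the pins, its middle within about 18 mm of this point along x; the rubber keeps it from sliding.
- catch_cradle (a point): Middle of the cradle next to the catch block, at y = -32 mm, z = 24 mm from bed_middle; otherwise as hinge_cradle.
- detent (a point): Where the nose under the bar's end sits when shut, y = -87 mm, z = 48 mm from bed_middle. The steel catch block below it (36 mm along x, 22 mm wide, 34 mm high) bears a spring ball; behind, at x = 10 mm, a stop lug stands 55 mm above the bed.
- keeper_hinge (a point): On the keeper bar's hinge axis at the bar's underside, y = +85 mm, z = 48 mm from bed_middle, axes as there; z is the hinge axis. Steel bar 18 mm wide, 6 mm thick, 182 mm long from the hinge; it sweeps parallel to the bed, about 5 mm over the laid tools. Post and bolt head reach 59 mm above the bed.
- keeper_knob (a point): Grip point on the bar's black knob, an upright cylinder 16 mm thick that stands square on the bar, 54 to 84 mm above the bed. The point is on its axis, 70 mm above the bed and 147 mm from the hinge axis. Its axes turn with the bar: -y points from the hinge to the free end, z square out of the bed. All else round it stays under 60 mm above the bed.
- keeper_bar (a joint): Bar angle in rad: 0 shut in the detent, straight across the bed over both cradles; grows as the free end swings down the slope to the front (clockwise from above), 1.6 at the stop, pointing down the slope beside the cradles. Stays where left (under 1.5 N at the knob). From 0.10 the spring ball resists with about 8 N at the knob; below 0.04 it draws the bar home. Left at 0.06 or more it is not in the detent.
- brush: White plastic-handled brush, 195 mm long, 20 mm wide, 19 mm thick, 50 g, lying flat on the bench. Origin on its underside at mid-length; y is its length, z up. Grasp it across its x at mid-length, where it is 19 mm wide.
- brush_mid (a point): Middle of the brush, mid-thickness, 9.5 mm above its origin; axes as the brush.
- screwdriver: Screwdriver with black handle, 136 mm long, 16 mm wide, 15 mm thick, 60 g, lying on the bench. Origin on its underside at mid-length; y is its length, with the handle from 6 to 68 mm on the +y side and a bright 6 mm shaft on the -y side. Grasp it across the handle, 16 mm wide, 22 mm from the middle towards +y, so that in the cradle the fingers stay between the saddle bars.
- screwdriver_mid (a point): Middle of the screwdriver's length, on its axis, 7.5 mm above its origin; axes as the screwdriver.
- bearing: Ball bearing lying flat, 47 mm across, 12 mm high; origin centre of underside. To be left alone.
- gear: Small steel gear wheel lying flat, 33 mm across, 14 mm high; origin centre of underside. To be left alone.
- seal: Black rubber shaft seal ring lying flat, 45 mm across, 8 mm high; origin centre of underside. To be left alone.
There are look-alikes about, which are no part of the job. Leave any pink or turquoise look-alike of the screwdriver alone. There is more than one size of the brush; the job needs the larger.

How it is judged:
By the outcome, as a careful person would: the job done as asked, in the order asked, and still so for the second after the job is handed in, with the robot touching nothing.
It also fails if it takes over 72 s, if anything falls off the work surface, if the arm or the gripper's body presses on something with over 40 N, if the wrist force passes 120 N, or if a joint passes its speed limit or range.

## Working session

There is one attempt and no reset: what is moved stays moved. The work goes in short steps, Python scripts to look and compute and a tool call to move; the robot and the scene stay as the last step left them, time stands still between calls to the robot, and variables do not carry over. Pictures are saved under pics/ and viewed, at most 10 in all, crops included, and the job is handed in when it is done.

Besides the shell and the picture viewer there is one more tool, called after "Request:" as a command line: name --argument value ..., lists and objects as JSON in quotes. apply_moves: Moves the arm, as the interface text tells. Its arguments: {"type":"object","properties":{"commands":{"type":"array","items":{"type":"array"}}},"required":["commands"]}

```bash
ls; mkdir -p pics; python3 - <<'E'
from plant import arm
import cv2,numpy as np
for n in("scene","top"):
    im=arm.get_image(n)[:,:,::-1]; cv2.imwrite(f"pics/{n}0.png",im)
    c=arm.camera_info(n); R=np.array(c["R"]);print(n,c["fx"],c["cx"],c["cy"],R.round(3).tolist(),(-R.T@np.array(c["t"])).round(3))
s=arm.state();print(s["position"],s["tcp_rot"],s["t"],arm.grip_depth)
E
```

```text
pics
scene 448.4609986250952 264.9192685142676 184.38517315181969 [[-0.82, -0.572, -0.019], [-0.402, 0.599, -0.692], [0.408, -0.56, -0.721]] [0.013 0.6   1.052]
top 436.68760334703666 252.2666052429388 194.42079366280356 [[0.013, -1.0, 0.007], [-0.998, -0.014, -0.058], [0.058, -0.006, -0.998]] [ 0.442 -0.114  1.278]
[ 0.18334973 -0.5972828   0.21414202] [-3.10589805e+00 -4.65889605e-01  7.54515724e-05] 0.1 -0.0188
```

View pics/scene0.png

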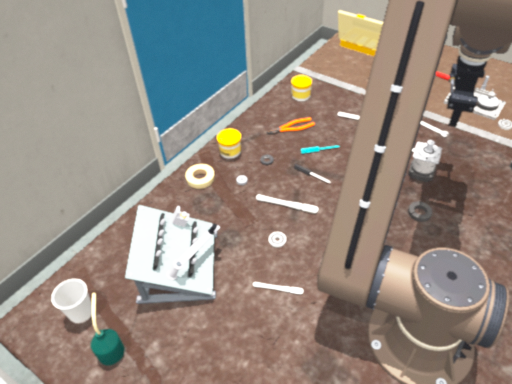

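View pics/top0.png

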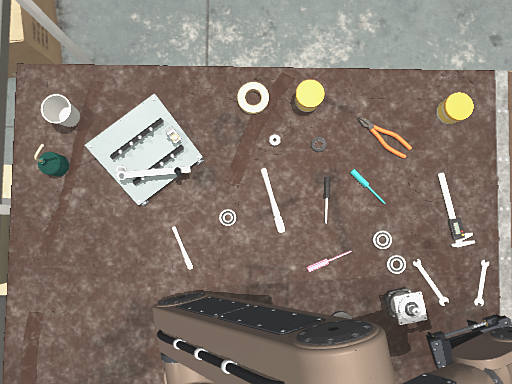

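```bash
python3 - <<'E'
import cv2,numpy as np
a=cv2.imread("pics/top0.png")[85:275,80:345]
cv2.imwrite("pics/c1.png",cv2.resize(a,None,fx=3,fy=3,interpolation=cv2.INTER_CUBIC))
b=cv2.imread("pics/scene0.png")[195:310,120:230]
cv2.imwrite("pics/c2.png",cv2.resize(b,None,fx=5,fy=5,interpolation=cv2.INTER_CUBIC))
E
```

```text
(no output)
```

View pics/c1.png

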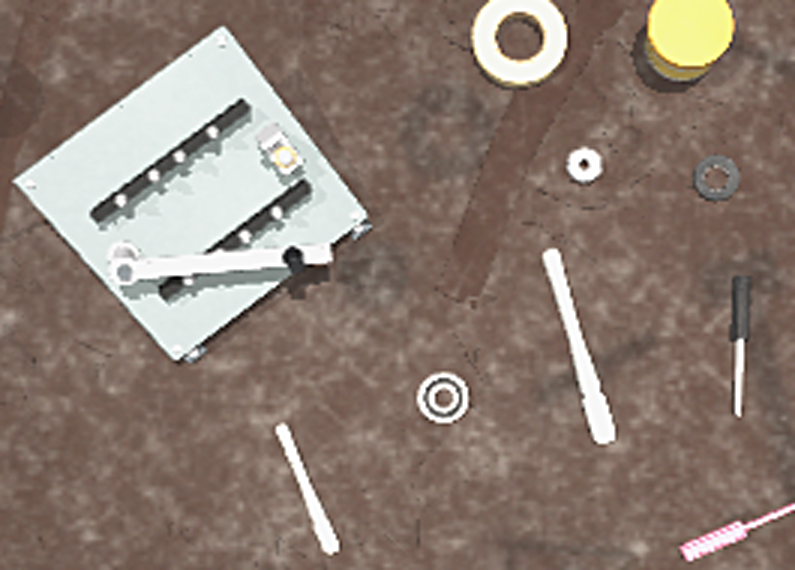

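View pics/c2.png

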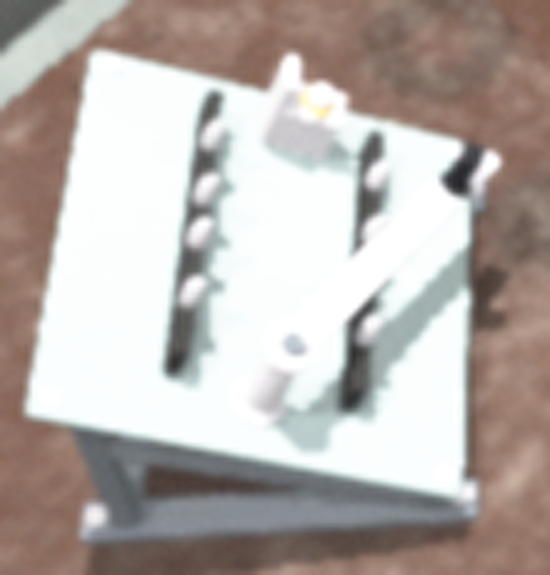

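The top crop shows three sets of things.

- **Rack:** the bed corners are at crop pixels (222,27), (372,222), (180,361) and (13,182). The hinge is at (123,262), the knob at (293,258), and the catch block is on the right. The bar stands about 0.6 rad open.
- **Brushes:** there are two white brushes, at top pixels (263–282, 168–232) and (173–192, 227–268). The first is larger and is the one meant.
- **Screwdrivers:** there are black (326,178–222), turquoise (368,186) and pink (330,261). The black one is meant.

Next I measure their positions.

```bash
cat > h.py <<'E'
import cv2,numpy as np
from plant import arm
from scipy.spatial.transform import Rotation as Ro
from scipy.optimize import least_squares
c27,s27=np.cos(np.radians(27)),np.sin(np.radians(27))
def cam(n):
    c=arm.camera_info(n);return np.array([[c["fx"],0,c["cx"]],[0,c["fy"],c["cy"]],[0,0,1]]),np.array(c["R"]),np.array(c["t"])
def ray(n,p,z):
    K,R,t=cam(n);o=-R.T@t;d=R.T@np.linalg.inv(K)@[p[0],p[1],1];return o+d*(z-o[2])/d[2]
def proj(n,X):
    K,R,t=cam(n);q=K@(R@np.asarray(X)+t);return q[:2]/q[2]
def bed(p,rack):  # bed coords -> world ; rack=(x,y,yaw)
    x,y,z=p;l=np.array([x*c27-z*s27,y,.085+x*s27+z*c27]);r=Ro.from_euler('z',rack[2])
    return r.apply(l)+[rack[0],rack[1],0]
def blob(mask,seed):
    n,l,st,ce=cv2.connectedComponentsWithStats(mask.astype(np.uint8));
    d=[np.min(np.hypot(*(np.argwhere(l==i)[:,::-1]-seed).T)) if i else 1e9 for i in range(n)]
    return l==int(np.argmin(d))
def ends(n,m,z):
    p=np.argwhere(m)[:,::-1]; w=np.array([ray(n,q,z) for q in p])[:,:2]
    c=w.mean(0);u=np.linalg.svd(w-c)[2][0];s=(w-c)@u;v=(w-c)@[-u[1],u[0]]
    mid=c+u*(s.min()+s.max())/2
    return mid,u,s.max()-s.min(),v.max()-v.min()
E
python3 - <<'E'
from h import *
a=cv2.imread("pics/top0.png").astype(int);v=a.max(2);mn=a.min(2)
w=(mn>150)
m=blob(w,(273,200));print("brush",m.sum(),ends("top",m,.0095))
m2=blob(w,(182,250));print("small",m2.sum(),ends("top",m2,.008))
sd=np.zeros_like(w);g=(v<75);sd[170:203,320:334]=g[170:203,320:334];h=blob(sd,(327,187));print("handle",h.sum(),ends("top",h,.0075))
s2=np.zeros_like(w);s2[196:226,318:332]=(mn>130)[196:226,318:332];sh=blob(s2,(326,210));print("shaft",ends("top",sh,.0075));print("full",ends("top",h|sh,.0075))
# rack
cr={"top":[(222,27),(372,222),(180,361),(13,182)]}
bm=np.zeros_like(w);bm[85:215,80:210]=(mn>120)[85:215,80:210]
cnt=max(cv2.findContours(bm.astype(np.uint8),0,2)[0],key=cv2.contourArea);hull=cv2.convexHull(cnt)
P=cv2.approxPolyDP(hull,5,True)[:,0];print(P.tolist())
print("crop corners",[((x/3+80-.33),(y/3+85-.33)) for x,y in cr["top"]])
pt=[(x/3+80-.33,y/3+85-.33) for x,y in cr["top"]]
ps=[(x/5+120-.4,y/5+195-.4) for x,y in[(95,50),(480,140),(475,495),(28,412)]]
T=[(.11,-.115,0),(-.11,-.115,0),(-.11,.115,0),(.11,.115,0)]
S=[(.11,-.115,0),(-.11,-.115,0),(-.11,.115,0),(.11,.115,0)]
hb=(.0,.085,.059);hp=((123/3+79.67),262/3+84.67);
for nm,O in(("top",[("top",T,pt)]),("scene",[("scene",S,ps)]),("both",[("top",T,pt),("scene",S,ps)])):
    f=lambda r:np.concatenate([proj(n,bed(t,r))-p for n,A,B in O for t,p in zip(A,B)])
    r=least_squares(f,[.6,.2,.6]).x;print(nm,r,f(r).round(1))
    print("hinge top pix",proj("top",bed(hb,r)),hp)
    for n,q in(("top",(293/3+79.67,258/3+84.67)),("scene",(465/5+119.6,168/5+194.6))):
        g=lambda th:proj(n,bed((-.147*np.sin(th[0]),.085-.147*np.cos(th[0]),.072),r))-q
        k=least_squares(g,[.6]);print("knob",n,k.x,k.fun)
E
```

```text
brush 403 (array([ 0.5009577 , -0.17940845]), array([-0.95537579, -0.29539313]), np.float64(0.19496499611048204), np.float64(0.022553833254920615))
small 206 (array([0.35999529, 0.08035287]), array([-0.91415514, -0.40536449]), np.float64(0.1333749728785458), np.float64(0.01567329526569668))
handle 45 (array([ 0.53918601, -0.33175548]), array([-0.99974186,  0.02272029]), np.float64(0.061558290623115235), np.float64(0.005990411914536538))
shaft (array([ 0.47214534, -0.33627066]), array([-0.99974218,  0.02270637]), np.float64(0.07292256132878505), np.float64(0.007054384478594475))
full (array([ 0.50282079, -0.33435247]), array([-0.99896761, -0.04542811]), np.float64(0.1341850011959731), np.float64(0.011548092373340403))
[[155, 94], [203, 160], [143, 205], [84, 145]]
crop corners [(153.67, 93.67), (203.67, 158.67), (139.67, 205.0033333333333), (84.00333333333333, 145.33666666666664)]
top [0.62485455 0.17160048 0.66737384] [ 1.  -0.1 -0.5 -1.4 -1.1  1.1  0.5  0.4]
hinge top pix [121.62013892 176.27809804] (120.67, 172.00333333333333)
knob top [0.54570817] [ 1.13382925 -0.12436197]
knob scene [0.5750709] [ 0.88097904 -1.09896077]
scene [0.62429551 0.17179653 0.67200224] [ 0.7 -0.  -0.9  0.6 -1.3 -0.2  1.4  0.1]
hinge top pix [121.66645982 176.57976902] (120.67, 172.00333333333333)
knob top [0.54469352] [ 1.14626574 -0.13207313]
knob scene [0.57417925] [ 0.89479171 -1.12665786]
both [0.62461267 0.17165372 0.66965206] [ 0.8 -0.1 -0.5 -1.5 -1.   1.2  0.4  0.7  0.7 -0.2 -0.9  0.6 -1.5 -0.2
  1.2 -0.1]
hinge top pix [121.65984012 176.41422049] (120.67, 172.00333333333333)
knob top [0.54540562] [ 1.15776198 -0.12988406]
knob scene [0.57480835] [ 0.89614825 -1.12273154]
```

```bash
cat >> h.py <<'E'
rack=(.6246,.1717,.670)
def knob(th,z=.078): return bed((-.147*np.sin(th),.085-.147*np.cos(th),z),rack)
def go(pos,psi,P=None):
    """pos: grasp point world, psi: world angle of tool y (mod pi). prints yaw first, then shift in turned axes"""
    s=arm.state();R=Ro.from_rotvec(s["tcp_rot"]).as_matrix();p=np.array(s["position"])
    cur=np.arctan2(R[1,1],R[0,1]);k=[(cur-psi+np.pi/2*0+j*np.pi) for j in range(-2,3)]
    # yaw about tool z (down) by a: psi = cur - a
    q=s["joint_pos"];a=min(k,key=abs)
    tgt=np.array(pos)-[0,0,.0188]
    dq1=np.arctan2(tgt[1],tgt[0])-q[0]
    for a in sorted(k,key=abs)[:2]:
        Rn=R@Ro.from_euler('z',a).as_matrix()
        print("yaw %.3f shift"%a,(Rn.T@(tgt-p)).round(4),"unturned",(R.T@(tgt-p)).round(4),"q6~%.2f"%(q[5]+a+dq1))
    return s
def st():
    s=arm.state();print("t %.2f"%s["t"],np.round(s["position"],4),"F",np.round(s["contact_force"],1),"gap %.4f"%(s["finger_gap"]*.0951),"grip",np.round(s["grip_force"],1),"q",np.round(s["joint_pos"],2))
E
python3 - <<'E'
from h import *
st();print(Ro.from_rotvec(arm.state()["tcp_rot"]).as_matrix().round(3))
k=knob(.56);print(k,np.hypot(*k[:2]),knob(1.6),knob(0))
go(k+[0,0,.08],.67+np.pi/2)
E
```

```text
t 0.10 [ 0.1833 -0.5973  0.2141] F [ 1.   0.5 -0.3] gap 0.0950 grip 0.0 q [-1.38  0.49  1.56 -0.    1.09 -0.11]
[[ 0.956  0.293 -0.   ]
 [ 0.293 -0.956  0.001]
 [ 0.    -0.001 -1.   ]]
[0.56686835 0.07550842 0.11904895] 0.5718752027166558 [0.43877502 0.13839857 0.08779036] [0.63534502 0.10111316 0.15449851]
yaw -0.372 shift [ 0.7184 -0.2892  0.0344] unturned [ 0.564  -0.5306  0.0344] q6~1.03
yaw 2.769 shift [-0.7184  0.2892  0.0344] unturned [ 0.564  -0.5306  0.0344] q6~4.17
```

Request:
apply_moves --commands '[[0.045,[0,0,0],-0.186],[0.045,[0,0,0],-0.186],[0.045,[0.02,-0.008,0],0],[0.045,[0.045,-0.018,0],0],[0.045,[0.052,-0.021,0],0],[0.045,[0.052,-0.021,0],0],[0.045,[0.052,-0.021,0],0],[0.045,[0.052,-0.021,0],0],[0.045,[0.052,-0.021,0],0],[0.045,[0.052,-0.021,0],0]]'

```text
t: 1.35
position: [0.3848, -0.2415, 0.2147]
tcp_rot: [2.97, 1.025, 0.0]
contact_force: [1.3, -0.5, 0.9]
finger_gap: 0.469
grip_force: 0.0
```

Request:
apply_moves --commands '[[0.045,[0.052,-0.021,0],0],[0.045,[0.052,-0.021,0],0],[0.045,[0.052,-0.021,0],0],[0.045,[0.052,-0.021,0],0],[0.045,[0.052,-0.021,0],0],[0.045,[0.045,-0.018,0],0],[0.045,[0.025,-0.01,0.02],0],[0.045,[0.01,-0.004,0.014],0],[0.045,[0,0,0],0],[0.045,[0,0,0],0]]'

```text
t: 2.6
position: [0.5657, 0.0734, 0.1811]
tcp_rot: [2.968, 1.03, 0.0]
contact_force: [-0.3, -0.4, 0.6]
finger_gap: 0.476
grip_force: 0.0
```

```bash
python3 - <<'E'
from h import *
st();go(knob(.56),.67+np.pi/2)
for n,(x0,y0,w) in {"top":(100,100,130),"scene":(110,180,130)}.items():
    a=arm.get_image(n)[:,:,::-1][y0:y0+100,x0:x0+w];cv2.imwrite(f"pics/k_{n}.png",a)
cv2.imwrite("pics/k.png",cv2.resize(np.vstack([cv2.imread("pics/k_top.png"),cv2.imread("pics/k_scene.png")]),None,fx=3,fy=3,interpolation=cv2.INTER_CUBIC))
E
```

```text
t 2.60 [0.5657 0.0734 0.1811] F [-0.3 -0.4  0.6] gap 0.0452 grip 0.0 q [ 0.01  0.45  1.73 -0.    0.96  0.92]
yaw -0.002 shift [ 0.0022 -0.001   0.0808] unturned [ 0.0022 -0.001   0.0808] q6~1.03
yaw 3.140 shift [-0.0022  0.001   0.0808] unturned [ 0.0022 -0.001   0.0808] q6~4.17
```

View pics/k.png

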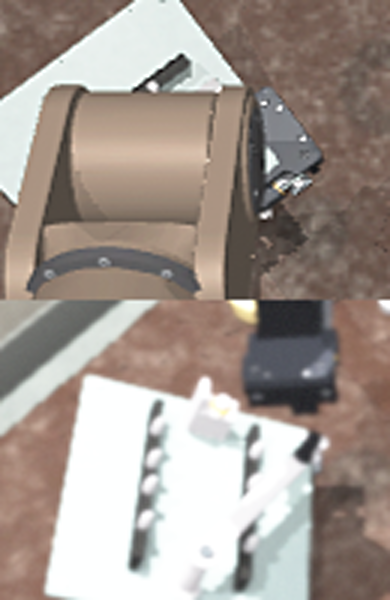

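The fingers hang above the knob, which is at about (312,445) in the lower panel. The view is partly hidden but agrees with the measurement, so I go down and grip.

Request:
apply_moves --commands '[[0.045,[0.001,0,0.015],0],[0.045,[0.001,-0.001,0.02],0],[0.045,[0,0,0.02],0],[0.045,[0,0,0.015],0],[0.045,[0,0,0.01],0],[0.045,[0,0,0],0],[0.01,[0,0,0],0],[0.01,[0,0,0],0],[0.01,[0,0,0],0],[0.01,[0,0,0],0]]'

```text
t: 3.95
position: [0.5669, 0.0769, 0.101]
tcp_rot: [-2.966, -1.032, -0.001]
contact_force: [-2.2, 5.6, 3.3]
finger_gap: 0.16
grip_force: 29.7
```

```bash
python3 - <<'E'
from h import *
st()
R=Ro.from_rotvec(arm.state()["tcp_rot"]).as_matrix()
g=knob(.56)
for th in np.arange(.56,1.61,.13): print(round(th,2),(R.T@(knob(th)-g)*1000).round(1))
E
```

```text
t 3.95 [0.5669 0.0769 0.101 ] F [-2.2  5.6  3.3] gap 0.0152 grip 29.7 q [0.02 0.56 1.81 0.   0.78 0.92]
0.56 [0. 0. 0.]
0.69 [-13.8 -11.2   7. ]
0.82 [-26.2 -24.2  13.3]
0.95 [-37.  -39.   18.8]
1.08 [-46.  -55.2  23.4]
1.21 [-53.  -72.6  27. ]
1.34 [-58.  -90.9  29.5]
1.47 [ -60.8 -109.7   31. ]
1.6 [ -61.5 -128.8   31.3]
```

Request:
apply_moves --commands '[[0.01,[-0.0072,-0.0054,0.0036],0],[0.01,[-0.0066,-0.0058,0.0034],0],[0.01,[-0.0064,-0.0063,0.0033],0],[0.01,[-0.006,-0.0067,0.003],0],[0.01,[-0.0057,-0.0072,0.0028],0],[0.01,[-0.0051,-0.0076,0.0027],0],[0.01,[-0.0047,-0.008,0.0024],0],[0.01,[-0.0043,-0.0082,0.0022],0],[0.01,[-0.0037,-0.0086,0.0019],0],[0.01,[-0.0033,-0.0088,0.0017],0]]'

```text
t: 5.2
position: [0.4793, 0.1002, 0.0731]
tcp_rot: [-2.967, -1.033, 0.002]
contact_force: [-0.4, -5.2, -1.9]
finger_gap: 0.162
grip_force: 30.2
```

Request:
apply_moves --commands '[[0.01,[-0.0028,-0.0091,0.0013],0],[0.01,[-0.0022,-0.0092,0.0012],0],[0.01,[-0.0017,-0.0094,0.0009],0],[0.01,[-0.0011,-0.0094,0.0006],0],[0.01,[-0.0007,-0.0095,0.0003],0],[0.01,[0,-0.008,0],0],[0.01,[0,0,0],0]]'

```text
t: 6.08
position: [0.4395, 0.1383, 0.0693]
tcp_rot: [-2.967, -1.034, 0.0]
contact_force: [1.4, 1.0, -4.5]
finger_gap: 0.161
grip_force: 30.2
```

```bash
python3 - <<'E'
from h import *
st()
p=np.array(arm.state()["position"])+[0,0,.0188]
for th in (1.4,1.5,1.55,1.6): print(th,((knob(th)-p)*1000).round(1))
E
```

```text
t 6.08 [0.4395 0.1383 0.0693] F [ 1.4  1.  -4.5] gap 0.0153 grip 30.2 q [0.16 0.49 2.1  0.   0.55 1.06]
1.4 [ 19.  -21.7   0.7]
1.5 [  8.7 -11.2  -0.1]
1.55 [ 3.9 -5.7 -0.3]
1.6 [-0.7  0.1 -0.3]
```

Request:
apply_moves --commands '[[0.035,[0,0,0],0],[0.035,[0,0,0],0],[0.035,[0,0,-0.01],0],[0.035,[0,0,-0.03],0],[0.035,[0,0,-0.04],0],[0.045,[0,0,-0.04],0],[0.045,[0,0,0],0.186],[0.045,[0,0,0],0.186]]'

```text
t: 7.08
position: [0.4399, 0.1377, 0.1906]
tcp_rot: [3.108, 0.456, 0.003]
contact_force: [-1.3, 0.0, 0.3]
finger_gap: 0.47
grip_force: 0.0
```

```bash
python3 - <<'E'
from h import *
st();u=np.array([.955,.295])
go((.501,-.1794,.0208+.06),np.arctan2(u[1],u[0])+np.pi/2)
a=arm.get_image("scene")[:,:,::-1];cv2.imwrite("pics/s2.png",cv2.resize(a[130:320,110:340],None,fx=3,fy=3,interpolation=cv2.INTER_CUBIC))
E
```

```text
t 7.08 [0.4399 0.1377 0.1906] F [-1.3  0.   0.3] gap 0.0447 grip 0.0 q [ 0.16  0.29  1.98 -0.    0.87  1.44]
yaw -0.008 shift [-0.0354  0.3209  0.1287] unturned [-0.0329  0.3212  0.1287] q6~0.93
yaw 3.134 shift [ 0.0354 -0.3209  0.1287] unturned [-0.0329  0.3212  0.1287] q6~4.07
```

View pics/s2.png

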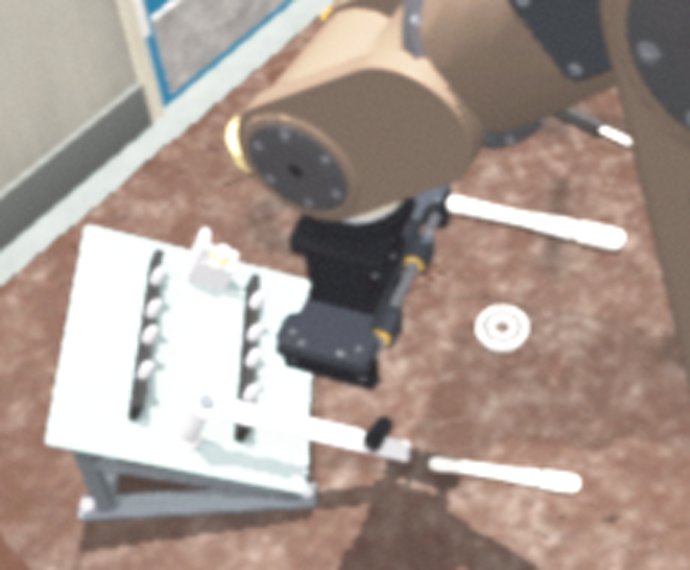

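The bar points down the slope (knob at crop 378,432), fully open. The large brush is at crop (450–625, 205–240). I go to it.

Request:
apply_moves --commands '[[0.045,[-0.002,0.02,0],0],[0.045,[-0.005,0.045,0],0],[0.045,[-0.006,0.055,0.01],0],[0.045,[-0.006,0.055,0.02],0],[0.045,[-0.006,0.055,0.03],0],[0.045,[-0.005,0.05,0.03],0],[0.045,[-0.003,0.03,0.03],0],[0.045,[0,0.011,0.009],0],[0.045,[0,0,0],0],[0.045,[0,0,0],0]]'

```text
t: 8.38
position: [0.5026, -0.1775, 0.0617]
tcp_rot: [3.106, 0.469, 0.001]
contact_force: [0.6, 0.0, 0.1]
finger_gap: 0.471
grip_force: 0.0
```

```bash
python3 - <<'E'
from h import *
st();u=np.array([.955,.295])
go((.501,-.1794,.0208),np.arctan2(u[1],u[0])+np.pi/2)
a=arm.get_image("scene")[:,:,::-1];c=proj("scene",(.501,-.179,.01));print(c);c=c.astype(int)
cv2.imwrite("pics/s3.png",cv2.resize(a[c[1]-50:c[1]+50,c[0]-60:c[0]+60],None,fx=5,fy=5,interpolation=cv2.INTER_CUBIC))
E
```

```text
t 8.38 [ 0.5026 -0.1775  0.0617] F [0.6 0.  0.1] gap 0.0448 grip 0.0 q [-0.46  0.57  1.93 -0.    0.64  0.81]
yaw -0.000 shift [-0.0021  0.0013  0.0597] unturned [-0.0021  0.0013  0.0597] q6~0.93
yaw 3.141 shift [ 0.0021 -0.0013  0.0597] unturned [-0.0021  0.0013  0.0597] q6~4.07
[286.10501007 203.19228678]
```

View pics/s3.png

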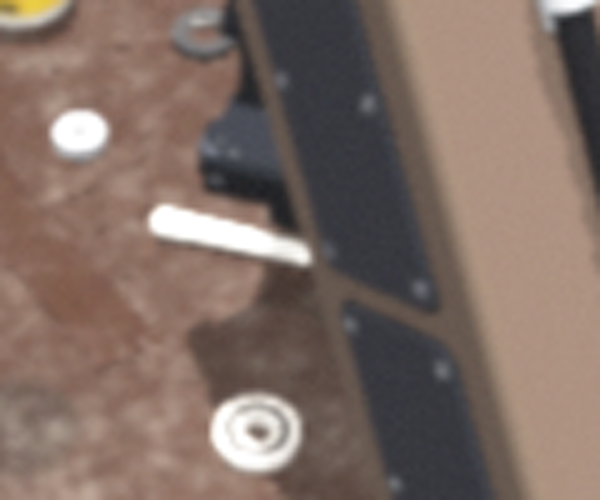

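The gripper is over the brush's middle, though partly hidden by the arm, and nothing lies near the fingers. I go down and grip.

Request:
apply_moves --commands '[[0.045,[-0.002,0.001,0.015],0],[0.045,[0,0,0.02],0],[0.045,[0,0,0.015],0],[0.045,[0,0,0.008],0],[0.045,[0,0,0],0],[0.01,[0,0,0],0],[0.01,[0,0,0],0],[0.01,[0,0,0],0],[0.01,[0,0,0],0]]'

```text
t: 9.55
position: [0.5009, -0.18, 0.0027]
tcp_rot: [3.107, 0.466, 0.0]
contact_force: [-0.9, -0.8, 1.9]
finger_gap: 0.135
grip_force: 29.9
```

Request:
apply_moves --commands '[[0.01,[0,0,-0.01],0],[0.01,[0,0,-0.03],0],[0.01,[0,0,-0.05],0],[0.01,[0,0,-0.05],0],[0.01,[0,0,-0.05],0],[0.01,[0,0,-0.05],0],[0.01,[0,0,0],0]]'

```text
t: 10.42
position: [0.5017, -0.1803, 0.2466]
tcp_rot: [3.103, 0.466, 0.009]
contact_force: [-0.3, 0.1, -0.6]
finger_gap: 0.136
grip_force: 29.9
```

```bash
python3 - <<'E'
from h import *
st()
g=bed((0,.032,.0335),rack);print(g)
go(g+[0,0,.0188-.0065+.08],.67+np.pi/2)
a=arm.get_image("scene")[:,:,::-1];cv2.imwrite("pics/s4.png",a)
E
```

```text
t 10.43 [ 0.5017 -0.1803  0.2466] F [-0.3  0.1 -0.6] gap 0.0130 grip 29.9 q [-0.47  0.32  1.75 -0.    1.06  0.8 ]
[0.59280755 0.18733792 0.11484872]
yaw -0.372 shift [ 0.2996 -0.232   0.0577] unturned [ 0.1947 -0.325   0.0577] q6~1.21
yaw 2.769 shift [-0.2996  0.232   0.0577] unturned [ 0.1947 -0.325   0.0577] q6~4.35
```

```bash
python3 - <<'E'
from h import *
a=cv2.imread("pics/s4.png");c=proj("scene",arm.state()["position"]).astype(int);print(c)
cv2.imwrite("pics/s4c.png",cv2.resize(a[max(0,c[1]-80):c[1]+110,c[0]-110:c[0]+110],None,fx=3.5,fy=3,interpolation=cv2.INTER_CUBIC))
E
```

```text
[287 145]
```

View pics/s4c.png

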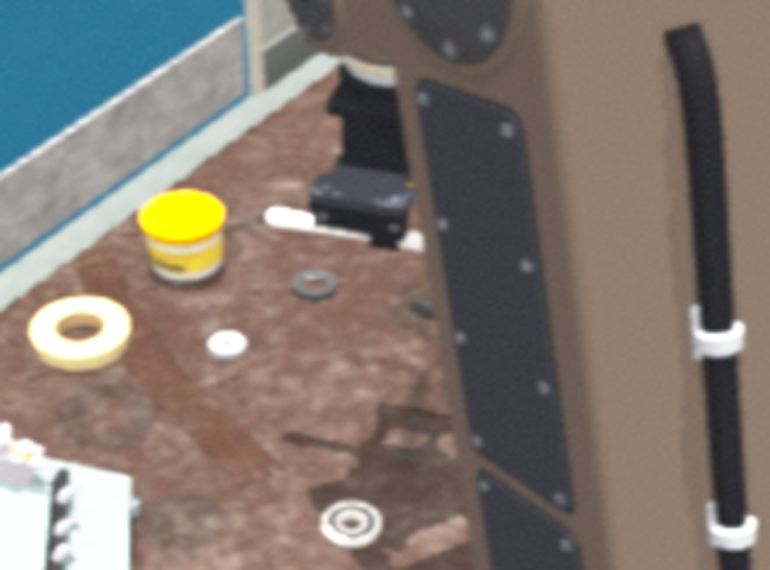

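The brush is held level in the gripper at crop (265–425, 210–245). I carry it over the hinge cradle.

Request:
apply_moves --commands '[[0.01,[0,0,0],-0.186],[0.01,[0,0,0],-0.186],[0.01,[0.02,-0.016,0],0],[0.01,[0.04,-0.031,0],0],[0.01,[0.045,-0.035,0],0],[0.01,[0.045,-0.035,0],0],[0.01,[0.045,-0.035,0],0],[0.01,[0.045,-0.035,0],0],[0.01,[0.035,-0.027,0],0],[0.01,[0.02,-0.015,0],0]]'

```text
t: 11.72
position: [0.5895, 0.1846, 0.241]
tcp_rot: [-2.966, -1.035, 0.004]
contact_force: [-0.2, 0.3, 0.3]
finger_gap: 0.138
grip_force: 29.9
```

Request:
apply_moves --commands '[[0.01,[0.004,-0.003,0.01],0],[0.01,[0,0,0.02],0],[0.01,[0,0,0.02],0],[0.01,[0,0,0.008],0],[0.01,[0,0,0],0],[0.01,[0,0,0],0]]'

```text
t: 12.48
position: [0.5914, 0.1872, 0.1851]
tcp_rot: [2.967, 1.032, 0.001]
contact_force: [-0.2, 0.8, 0.5]
finger_gap: 0.134
grip_force: 29.9
```

```bash
python3 - <<'E'
from h import *
st()
g=bed((0,.032,.0335),rack)
go(g+[0,0,.0188-.0065],.67+np.pi/2)
a=arm.get_image("scene")[:,:,::-1];cv2.imwrite("pics/s5.png",a)
b=arm.get_image("top")[:,:,::-1];cv2.imwrite("pics/t5.png",b)
# lateral check: visible brush uphill part in scene view
u=np.array([np.cos(.67),np.sin(.67)]);n=np.array([-u[1],u[0]])
for nm,im in(("scene",a),("top",b)):
  m=im.min(2)>175
  p=np.argwhere(m)[:,::-1];zc=arm.state()["position"][2]+.0065
  w=np.array([ray(nm,q,zc) for q in p])[:,:2]-g[:2]
  s,t=w@u,w@n
  k=(abs(s)<.12)&(abs(t)<.035)
  for lo in np.arange(-.12,.12,.02):
    kk=k&(s>=lo)&(s<lo+.02)
    if kk.sum()>3: print(nm,round(lo,2),kk.sum(),(t[kk].min()*1000).round(),(t[kk].max()*1000).round(), (s[kk].max()*1000).round())
E
```

```text
t 12.47 [0.5914 0.1872 0.1851] F [-0.2  0.8  0.5] gap 0.0128 grip 29.9 q [ 0.2   0.51  1.61 -0.    1.02  1.1 ]
yaw -0.001 shift [0.0011 0.0007 0.0768] unturned [0.0011 0.0007 0.0768] q6~1.21
yaw 3.141 shift [-0.0011 -0.0007  0.0768] unturned [0.0011 0.0007 0.0768] q6~4.35Traceback (most recent call last):
  File "<stdin>", line 12, in <module>
  File "h.py", line 9, in ray
    K,R,t=cam(n);o=-R.T@t;d=R.T@np.linalg.inv(K)@[p[0],p[1],1];return o+d*(z-o[2])/d[2]
          ~~~^^^
  File "h.py", line 7, in cam
    c=arm.camera_info(n);return np.array([[c["fx"],0,c["cx"]],[0,c["fy"],c["cy"]],[0,0,1]]),np.array(c["R"]),np.array(c["t"])
ValueError: time passes only in moves, steps and waits
```

Request:
apply_moves --commands '[[0.01,[0.001,0.0005,0.015],0],[0.01,[0,0,0.018],0],[0.01,[0,0,0.012],0],[0.01,[0,0,0.005],0],[0.01,[0,0,0.003],0],[0.01,[0,0,0.003],0],[0.01,[0,0,0.003],0]]'

```text
t: 13.45
position: [0.5924, 0.1877, 0.1258]
tcp_rot: [2.967, 1.032, 0.001]
contact_force: [-1.7, -0.3, 1.4]
finger_gap: 0.136
grip_force: 29.9
```

Request:
apply_moves --commands '[[0.01,[0,0,0.002],0],[0.01,[0,0,0.002],0],[0.01,[0,0,0.002],0]]'

```text
t: 13.82
position: [0.5924, 0.1878, 0.1195]
tcp_rot: [2.967, 1.033, 0.001]
contact_force: [0.1, 0.5, 1.3]
finger_gap: 0.137
grip_force: 30.0
```

Request:
apply_moves --commands '[[0.01,[0,0,0.002],0],[0.01,[0,0,0.002],0],[0.01,[0,0,0.002],0],[0.01,[0,0,0.0015],0]]'

```text
t: 14.32
position: [0.5923, 0.1878, 0.1119]
tcp_rot: [2.967, 1.033, 0.0]
contact_force: [0.7, 0.9, 0.9]
finger_gap: 0.135
grip_force: 30.0
```

```bash
python3 - <<'E'
from h import *
st()
for n in("scene","top"):cv2.imwrite(f"pics/{n}6.png",arm.get_image(n)[:,:,::-1])
a=cv2.imread("pics/scene6.png")[180:310,110:250];b=cv2.imread("pics/top6.png")[80:210,75:215]
cv2.imwrite("pics/v6.png",cv2.resize(np.hstack([a,b]),None,fx=2.8,fy=2.8*1.3,interpolation=cv2.INTER_CUBIC))
E
```

```text
t 14.32 [0.5923 0.1878 0.1119] F [0.7 0.9 0.9] gap 0.0129 grip 30.0 q [ 0.2   0.6   1.67 -0.    0.87  1.1 ]
```

View pics/v6.png

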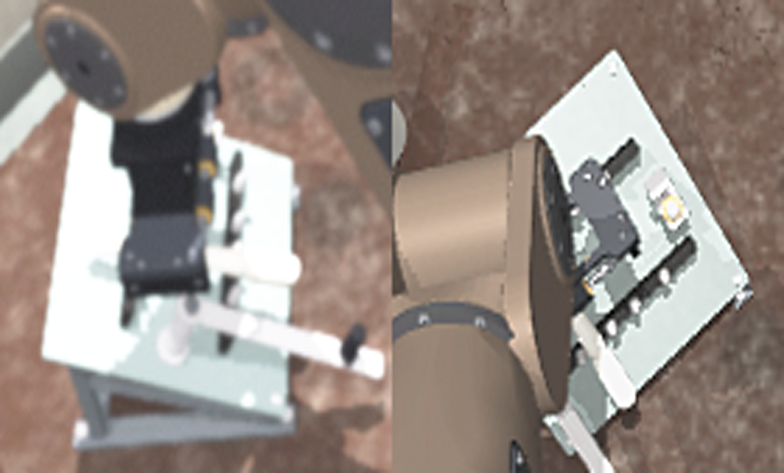

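The brush lies between the pins, with its front end at scene (214,254) and top (157,190). I check its tilt with rays from both views.

```bash
cat >> h.py <<'E'
E
python3 - <<'E'
import h
from h import *
import functools
h.cam=functools.lru_cache(h.cam)
z0=arm.state()["position"][2]+.0065;p=np.array(arm.state()["position"])
u=np.array([np.cos(.67),np.sin(.67),0])
for deg in(0,10,20,27):
    d=np.radians(deg);e=[p[0],p[1],z0]-.0975*(u*np.cos(d)+[0,0,np.sin(d)])
    print(deg,[h.proj(n,e).round(1).tolist() for n in("scene","top")])
# measured end tip
u=np.array([np.cos(.67),np.sin(.67),0])
for n,b in(("scene",(185,235,225,275)),("top",(140,170,165,200))):
    im=cv2.imread(f"pics/{n}6.png");m=im.min(2)>232;mm=np.zeros_like(m);mm[b[2]:b[3],b[0]:b[1]]=m[b[2]:b[3],b[0]:b[1]]
    bl=blob(mm,(212,253) if n=="scene" else (155,187));q=np.argwhere(bl)[:,::-1];print(n,bl.sum(),q.min(0),q.max(0),q[q[:,0].argmax()],q[q[:,1].argmax()])
E
```

```text
0 [[216.3, 247.4], [159.0, 190.8]]
10 [[216.4, 251.3], [160.0, 190.8]]
20 [[215.3, 255.1], [160.2, 189.9]]
27 [[213.9, 257.7], [160.0, 188.8]]
scene 772 [185 225] [216 266] [216 251] [208 266]
top 128 [149 172] [161 191] [161 186] [156 191]
```

Request:
apply_moves --commands '[[0.01,[0,0,0.0015],0],[0.01,[0,0,0.0015],0],[0.01,[0,0,0.001],0]]'

```text
t: 14.8
position: [0.5922, 0.1877, 0.1079]
tcp_rot: [2.967, 1.032, -0.0]
contact_force: [-0.2, 0.5, 1.7]
finger_gap: 0.133
grip_force: 30.0
```

Request:
apply_moves --commands '[[0.01,[0,0,0.001],0],[0.01,[0,0,0.001],0]]'

```text
t: 15.05
position: [0.5923, 0.1878, 0.106]
tcp_rot: [2.967, 1.033, 0.0]
contact_force: [-0.1, -0.3, 2.0]
finger_gap: 0.135
grip_force: 29.9
```

Request:
apply_moves --commands '[[0.01,[0,0,0.001],0],[0.01,[0,0,0.001],0]]'

```text
t: 15.3
position: [0.5923, 0.1877, 0.1039]
tcp_rot: [2.967, 1.033, 0.0]
contact_force: [1.8, -0.1, 2.8]
finger_gap: 0.133
grip_force: 29.9
```

Request:
apply_moves --commands '[[0.01,[0,0,0.001],0],[0.01,[0,0,0.001],0]]'

```text
t: 15.55
position: [0.5924, 0.1878, 0.1023]
tcp_rot: [2.967, 1.032, 0.001]
contact_force: [-2.0, -1.0, 9.9]
finger_gap: 0.133
grip_force: 29.9
```

Request:
apply_moves --commands '[[0.01,[0,0,0.001],0],[0.01,[0,0,0.001],0]]'

```text
t: 15.8
position: [0.5927, 0.1879, 0.1017]
tcp_rot: [2.967, 1.033, 0.003]
contact_force: [-4.8, 0.0, 22.3]
finger_gap: 0.13
grip_force: 29.8
```

```bash
python3 - <<'E'
from h import *
st();p=np.array(arm.state()["position"])
im=arm.get_image("scene")[:,:,::-1];cv2.imwrite("pics/s7.png",im)
m=im.min(2)>232
for y in range(244,268,2):
    print(y,"".join("#" if v else "." for v in m[y,180:235]),im[y,205].tolist())
E
```

```text
t 15.80 [0.5927 0.1879 0.1017] F [-4.8  0.  22.3] gap 0.0124 grip 29.8 q [ 0.2   0.61  1.68 -0.    0.85  1.1 ]
244 .................################...................... [254, 254, 253]
246 ................#################...................... [254, 254, 253]
248 ..............###################...................... [254, 254, 253]
250 .............#....###############...................... [254, 254, 252]
252 .....############################...................... [255, 255, 254]
254 .....#############################..................... [255, 255, 255]
256 .......#############################................... [255, 255, 255]
258 ..................##################................... [255, 255, 255]
260 .......................#############................... [254, 255, 255]
262 .................##########...###...................... [241, 244, 239]
264 ..........................######....................... [231, 231, 219]
266 .......###......####................................... [199, 200, 186]
```

The force rose sharply, and the front end is now at (215,258), which matches 27°. The brush is on both saddles, so I release it.

Request:
apply_moves --commands '[[0.01,[0,0,-0.001],0],[0.01,[0,0,-0.001],0],[0.032,[0,0,0],0],[0.032,[0,0,0],0],[0.032,[0,0,0],0],[0.032,[0,0,-0.01],0],[0.032,[0,0,-0.03],0],[0.032,[0,0,-0.04],0],[0.032,[0,0,-0.04],0],[0.045,[0,0,-0.02],0]]'

```text
t: 17.1
position: [0.5926, 0.1879, 0.2451]
tcp_rot: [2.967, 1.032, 0.005]
contact_force: [0.1, 0.2, 0.7]
finger_gap: 0.393
grip_force: 0.0
```

```bash
python3 - <<'E'
from h import *
u=np.array([.998,.055]);go((.503+.018*u[0],-.334+.018*u[1],.0205+.06),np.arctan2(u[1],u[0])+np.pi/2)
im=arm.get_image("scene")[:,:,::-1];cv2.imwrite("pics/s8.png",im)
m=im.min(2)>232
for y in range(250,262,2): print(y,"".join("#" if v else "." for v in m[y,180:235]))
E
```

```text
yaw 0.615 shift [-0.1008  0.5162  0.1829] unturned [-0.3801  0.3635  0.1829] q6~0.95
yaw -2.527 shift [ 0.1008 -0.5162  0.1829] unturned [-0.3801  0.3635  0.1829] q6~-2.19
250 #########.........###############......................
252 #################################......................
254 ##################################.....................
256 ...################################....................
258 ............########################...................
260 #######.......#..###################...................
```

Request:
apply_moves --commands '[[0.045,[0,0,0],0.154],[0.045,[0,0,0],0.154],[0.045,[0,0,0],0.154],[0.045,[0,0,0],0.153],[0.045,[-0.004,0.02,0],0],[0.045,[-0.009,0.045,0],0],[0.045,[-0.011,0.056,0],0],[0.045,[-0.011,0.056,0],0],[0.045,[-0.011,0.056,0],0],[0.045,[-0.011,0.056,0],0]]'

```text
t: 18.4
position: [0.55, -0.1066, 0.2421]
tcp_rot: [3.14, 0.092, 0.0]
contact_force: [-0.3, -0.4, -0.1]
finger_gap: 0.476
grip_force: 0.0
```

Request:
apply_moves --commands '[[0.045,[-0.011,0.056,0.02],0],[0.045,[-0.011,0.056,0.03],0],[0.045,[-0.011,0.056,0.04],0],[0.045,[-0.007,0.038,0.04],0],[0.045,[-0.004,0.021,0.03],0],[0.045,[0,0,0.02],0],[0.045,[0,0,0],0],[0.045,[0,0,0],0]]'

```text
t: 19.4
position: [0.5207, -0.3258, 0.0681]
tcp_rot: [3.14, 0.089, 0.001]
contact_force: [0.2, 0.6, -0.3]
finger_gap: 0.474
grip_force: 0.0
```

```bash
python3 - <<'E'
from h import *
st();u=np.array([.998,.055]);go((.503+.018*u[0],-.334+.018*u[1],.0205),np.arctan2(u[1],u[0])+np.pi/2)
for n in("scene","top"):cv2.imwrite(f"pics/{n}9.png",arm.get_image(n)[:,:,::-1])
E
```

```text
t 19.40 [ 0.5207 -0.3258  0.0681] F [ 0.2  0.6 -0.3] gap 0.0450 grip 0.0 q [-0.67  0.65  1.72 -0.    0.77  0.85]
yaw 0.001 shift [-0.0001  0.0072  0.0664] unturned [-0.0001  0.0072  0.0664] q6~0.95
yaw -3.140 shift [ 0.0001 -0.0072  0.0664] unturned [-0.0001  0.0072  0.0664] q6~-2.19
```

Request:
apply_moves --commands '[[0.045,[0,0.004,0.012],0],[0.045,[0,0.003,0.02],0],[0.045,[0,0,0.02],0],[0.045,[0,0,0.01],0],[0.045,[0,0,0.004],0],[0.045,[0,0,0],0],[0.008,[0,0,0],0],[0.008,[0,0,0],0],[0.008,[0,0,0],0],[0.008,[0,0,0],0]]'

```text
t: 20.75
position: [0.5212, -0.3325, 0.0013]
tcp_rot: [3.14, 0.086, 0.001]
contact_force: [0.1, -0.4, 1.6]
finger_gap: 0.172
grip_force: 30.0
```

Request:
apply_moves --commands '[[0.008,[0,0,-0.01],0],[0.008,[0,0,-0.03],0],[0.008,[0,0,-0.05],0],[0.008,[0,0,-0.06],0],[0.008,[0,0,-0.06],0],[0.008,[0,0,-0.04],-0.154],[0.008,[0,0,0],-0.154],[0.008,[0,0,0],-0.154],[0.008,[0,0,0],-0.153],[0.008,[0,0,0],0]]'

```text
t: 22.0
position: [0.5209, -0.3322, 0.2516]
tcp_rot: [2.967, 1.031, 0.0]
contact_force: [-0.2, -0.3, -0.6]
finger_gap: 0.171
grip_force: 30.0
```

```bash
python3 - <<'E'
from h import *
st()
g=bed((.018,-.032,.0315),rack);print(g)
go(g+[0,0,.0188-.0055+.08],.67+np.pi/2)
for n in("scene","top"):cv2.imwrite(f"pics/{n}10.png",arm.get_image(n)[:,:,::-1])
E
```

```text
t 22.00 [ 0.5209 -0.3322  0.2516] F [-0.2 -0.3 -0.6] gap 0.0163 grip 30.0 q [-0.67  0.45  1.53 -0.    1.16  0.23]
[0.64583338 0.14769662 0.12123853]
yaw -0.001 shift [ 0.3959 -0.2986  0.0558] unturned [ 0.3956 -0.2991  0.0558] q6~1.13
yaw 3.140 shift [-0.3959  0.2986  0.0558] unturned [ 0.3956 -0.2991  0.0558] q6~4.27
```

Request:
apply_moves --commands '[[0.008,[0.018,-0.014,0],0],[0.008,[0.036,-0.027,0],0],[0.008,[0.045,-0.034,0],0],[0.008,[0.045,-0.034,0],0],[0.008,[0.045,-0.034,0],0],[0.008,[0.045,-0.034,0],0],[0.008,[0.045,-0.034,0],0],[0.008,[0.045,-0.034,0],0],[0.008,[0.036,-0.027,0],0],[0.008,[0.02,-0.015,0],0]]'

```text
t: 23.35
position: [0.6404, 0.1316, 0.251]
tcp_rot: [-2.966, -1.034, 0.0]
contact_force: [0.2, -1.5, -1.3]
finger_gap: 0.17
grip_force: 30.0
```

Request:
apply_moves --commands '[[0.008,[0.012,-0.009,0.01],0],[0.008,[0.004,-0.003,0.02],0],[0.008,[0,0,0.02],0],[0.008,[0,0,0.006],0],[0.008,[0,0,0],0],[0.008,[0,0,0],0]]'

```text
t: 24.1
position: [0.6462, 0.1476, 0.1958]
tcp_rot: [2.967, 1.032, 0.002]
contact_force: [-0.7, 0.3, -0.1]
finger_gap: 0.171
grip_force: 30.0
```

```bash
python3 - <<'E'
from h import *
st()
g=bed((.018,-.032,.0315),rack)
go(g+[0,0,.0188-.0055],.67+np.pi/2)
E
```

```text
t 24.10 [0.6462 0.1476 0.1958] F [-0.7  0.3 -0.1] gap 0.0162 grip 30.0 q [ 0.12  0.56  1.48 -0.    1.1   1.03]
yaw -0.001 shift [-0.0003 -0.0004  0.0801] unturned [-0.0003 -0.0004  0.0801] q6~1.13
yaw 3.141 shift [0.0003 0.0004 0.0801] unturned [-0.0003 -0.0004  0.0801] q6~4.27
```

Request:
apply_moves --commands '[[0.008,[0,0,0.015],0],[0.008,[0,0,0.018],0],[0.008,[0,0,0.015],0],[0.008,[0,0,0.008],0],[0.008,[0,0,0.003],0],[0.008,[0,0,0.003],0],[0.008,[0,0,0.002],0],[0.008,[0,0,0.002],0]]'

```text
t: 25.1
position: [0.6462, 0.1478, 0.1298]
tcp_rot: [2.967, 1.032, 0.002]
contact_force: [-3.5, -1.8, 8.3]
finger_gap: 0.168
grip_force: 30.0
```

Request:
apply_moves --commands '[[0.008,[0,0,0.002],0],[0.008,[0,0,0.002],0],[0.008,[0,0,0.002],0]]'

```text
t: 25.48
position: [0.6461, 0.1477, 0.1243]
tcp_rot: [2.967, 1.032, 0.002]
contact_force: [-3.9, -1.6, 8.0]
finger_gap: 0.172
grip_force: 30.0
```

Request:
apply_moves --commands '[[0.008,[0,0,0.0015],0],[0.008,[0,0,0.0015],0],[0.008,[0,0,0.001],0]]'

```text
t: 25.85
position: [0.6462, 0.1478, 0.1203]
tcp_rot: [2.967, 1.033, 0.002]
contact_force: [-3.8, -0.9, 7.2]
finger_gap: 0.171
grip_force: 30.0
```

Request:
apply_moves --commands '[[0.008,[0,0,0.001],0],[0.008,[0,0,0.001],0]]'

```text
t: 26.1
position: [0.6463, 0.1479, 0.1184]
tcp_rot: [2.967, 1.033, 0.003]
contact_force: [-4.3, -0.3, 7.2]
finger_gap: 0.169
grip_force: 30.0
```

Request:
apply_moves --commands '[[0.008,[0,0,0.001],0],[0.008,[0,0,0.001],0]]'

```text
t: 26.35
position: [0.6464, 0.148, 0.1164]
tcp_rot: [2.967, 1.033, 0.003]
contact_force: [-2.5, -0.8, 7.4]
finger_gap: 0.169
grip_force: 30.0
```

Request:
apply_moves --commands '[[0.008,[0,0,0.001],0],[0.008,[0,0,0.001],0]]'

```text
t: 26.6
position: [0.6465, 0.148, 0.1144]
tcp_rot: [2.967, 1.032, 0.004]
contact_force: [-2.3, 0.5, 8.6]
finger_gap: 0.166
grip_force: 30.0
```

Request:
apply_moves --commands '[[0.008,[0,0,0.001],0],[0.008,[0,0,0.001],0]]'

```text
t: 26.85
position: [0.6466, 0.1481, 0.1125]
tcp_rot: [2.967, 1.033, 0.004]
contact_force: [-1.0, 1.7, 8.9]
finger_gap: 0.169
grip_force: 30.0
```

Request:
apply_moves --commands '[[0.008,[0,0,0.001],0],[0.008,[0,0,0.001],0]]'

```text
t: 27.1
position: [0.6467, 0.1482, 0.1107]
tcp_rot: [2.967, 1.033, 0.005]
contact_force: [-2.1, 0.7, 8.6]
finger_gap: 0.167
grip_force: 30.0
```

Request:
apply_moves --commands '[[0.008,[0,0,0.001],0],[0.008,[0,0,0.0005],0]]'

```text
t: 27.35
position: [0.6467, 0.1482, 0.1094]
tcp_rot: [2.967, 1.033, 0.005]
contact_force: [-1.9, 0.8, 10.2]
finger_gap: 0.171
grip_force: 30.0
```

```bash
python3 - <<'E'
from h import *
st()
im=arm.get_image("scene")[:,:,::-1];cv2.imwrite("pics/s11.png",im)
im2=arm.get_image("top")[:,:,::-1];cv2.imwrite("pics/t11.png",im2)
a=im[175:305,115:245];b=im2[80:210,75:215]
cv2.imwrite("pics/v11.png",cv2.resize(np.hstack([a,b]),None,fx=2.9,fy=2.9*1.3,interpolation=cv2.INTER_CUBIC))
for deg in(0,10,20,27,30):
    d=np.radians(deg);p=np.array(arm.state()["position"])+[0,0,.0055];u=np.array([np.cos(.67),np.sin(.67),0])
    e=p-.086*(u*np.cos(d)+[0,0,np.sin(d)]);print(deg,proj("scene",e).round(1),proj("top",e).round(1))
E
```

```text
t 27.35 [0.6467 0.1482 0.1094] F [-1.9  0.8 10.2] gap 0.0163 grip 30.0 q [0.13 0.65 1.56 0.   0.92 1.03]
0 [205.6 228.9] [172.  167.3]
10 [205.7 232.4] [172.7 167.6]
20 [204.9 235.8] [172.7 167.1]
27 [203.8 238.1] [172.4 166.3]
30 [203.1 239. ] [172.2 165.9]
```

View pics/v11.png

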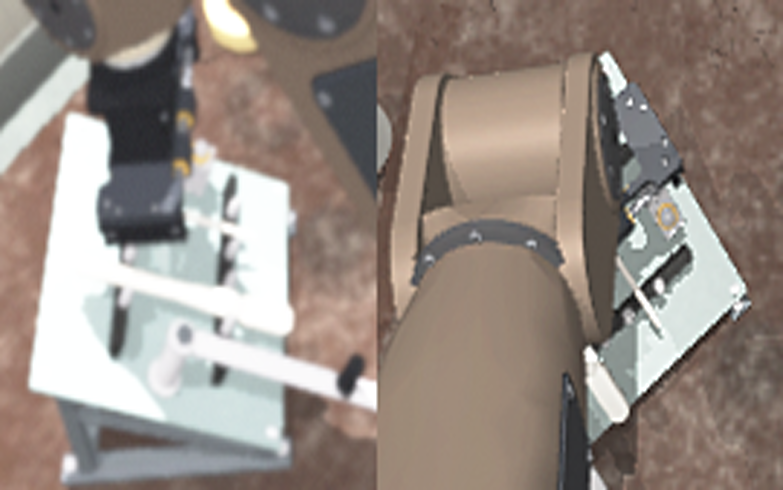

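The brush lies along both saddles between the pins. The screwdriver shaft runs over the front saddle to a tip near scene (198,238) and top (173,170). I measure its tip and tilt numerically.

```bash
python3 - <<'E'
from h import *
im=cv2.imread("pics/t11.png").min(2).astype(int); print("top rows 158-176, cols 164-180")
for y in range(158,176): print(y,im[y,164:182])
im=cv2.imread("pics/s11.png").min(2).astype(int); print("scene cols 192-212")
for y in range(230,246): print(y,im[y,190:212])
E
```

```text
top rows 158-176, cols 164-180
158 [183 255 255 112  44  58  66  91 128 163 242 236 228 221 219 218 219 218]
159 [ 50 199 255 255  93 104 146 142 136 128 155 229 221 219 218 218 218 219]
160 [ 39  71 204 255 255 136 132 142 130 128 162 228 222 220 219 218 219 221]
161 [ 42  52 113 248 255 233 160 227 131 163 232 224 221 218 218 219 219 221]
162 [ 55 115 137 172 255 255 233 225 229 228 222 219 218 218 218 219 219 218]
163 [100 145 137 118 154 255 255 214 221 222 219 219 219 219 219 221 218 218]
164 [139 139 143 135 131 200 255 254 219 219 218 217 219 221 221 221 220 217]
165 [135 172 241 235 216 116 205 255 239 218 218 218 219 219 221 221 220 217]
166 [166 239 227 226 217 123 119 201 255 222 218 218 218 219 219 220 218 218]
167 [160 232 223 222 226 220 126 115 161 244 236 218 217 217 218 217 217 219]
168 [160 231 222 221 223 226 218 128 162 244 239 234 216 216 217 218 219 219]
169 [161 233 222 225 238 236 240 234 150 183 238 234 230 216 217 218 217 218]
170 [160 231 222 223 234 233 234 236 239 237 234 233 229 216 216 217 218 217]
171 [160 231 222 219 220 233 233 233 233 233 232 232 23
[... 1173 characters left out ...]
4 253 252 252 252
 252 252 252 252]
239 [214 121  83 127 184 226 232 223 220 236 249 252 253 253 253 252 252 252
 252 252 252 252]
240 [197 117 106 165 208 226 225 204 194 219 244 252 252 252 253 253 253 252
 252 252 252 252]
241 [168 106 124 180 210 218 213 215 221 232 246 252 252 252 252 253 253 252
 252 252 252 252]
242 [130  93 128 176 198 200 206 236 248 250 252 252 252 252 253 253 252 252
 252 252 252 252]
243 [119  81 100 142 163 169 196 240 251 252 253 253 252 253 253 253 253 252
 252 252 252 252]
244 [111  74  71  87 105 134 181 231 246 248 249 251 252 253 254 254 253 253
 252 252 252 252]
245 [103  67  60  67  87 131 174 204 217 219 226 240 249 252 254 254 254 254
 253 253 253 252]
```

Request:
apply_moves --commands '[[0.008,[0,0,0.001],0],[0.008,[0,0,0.001],0]]'

```text
t: 27.7
position: [0.6469, 0.1483, 0.1086]
tcp_rot: [2.966, 1.033, 0.006]
contact_force: [-7.3, 0.4, 25.5]
finger_gap: 0.173
grip_force: 30.0
```

Request:
apply_moves --commands '[[0.008,[0,0,0.001],0],[0.008,[0,0,0],0]]'

```text
t: 27.95
position: [0.6469, 0.1483, 0.1085]
tcp_rot: [2.966, 1.033, 0.007]
contact_force: [-8.4, 0.2, 27.7]
finger_gap: 0.171
grip_force: 30.0
```

Firm contact: the screwdriver is seated on both saddles. I ease off, release and go up.

Request:
apply_moves --commands '[[0.008,[0,0,-0.0015],0],[0.008,[0,0,-0.0015],0],[0.032,[0,0,0],0],[0.032,[0,0,0],0],[0.032,[0,0,0],0],[0.032,[0,0,-0.01],0],[0.032,[0,0,-0.03],0],[0.032,[0,0,-0.05],0],[0.032,[0,0,-0.05],0],[0.032,[0,0,0],0]]'

```text
t: 29.2
position: [0.6472, 0.1481, 0.2525]
tcp_rot: [2.965, 1.032, 0.012]
contact_force: [0.2, 0.6, -0.3]
finger_gap: 0.336
grip_force: 0.0
```

```bash
python3 - <<'E'
from h import *
st();go(knob(1.6)+[0,0,.08],.67+np.pi/2)
im=arm.get_image("scene")[:,:,::-1];cv2.imwrite("pics/s12.png",im)
b=arm.get_image("top")[:,:,::-1];cv2.imwrite("pics/t12.png",b)
print("tip top",b.min(2)[162:170,166:176].tolist())
# black handle in scene vs predicted ends
for s in(.006,.037,.068): print(s,proj("scene",bed((s,-.032,.0315),rack)).round(1))
v=im.max(2);m=np.zeros(v.shape,bool);m[195:245,140:205]=v[195:245,140:205]<70
n,l,stt,ce=cv2.connectedComponentsWithStats(m.astype(np.uint8));print([ (stt[i].tolist(),ce[i].round(1).tolist()) for i in range(1,n) if stt[i][4]>15])
E
```

```text
t 29.20 [0.6472 0.1481 0.2525] F [ 0.2  0.6 -0.3] gap 0.0320 grip 0.0 q [ 0.13  0.51  1.41 -0.    1.21  1.03]
yaw -0.000 shift [-0.17   -0.1223  0.1019] unturned [-0.1701 -0.1222  0.1019] q6~1.21
yaw 3.141 shift [0.17   0.1223 0.1019] unturned [-0.1701 -0.1222  0.1019] q6~4.35
tip top [[136, 172, 254, 255, 234, 225, 229, 228, 222, 218], [136, 117, 153, 255, 255, 213, 220, 221, 218, 219], [140, 134, 131, 198, 255, 254, 219, 219, 217, 217], [236, 234, 216, 116, 204, 255, 239, 217, 218, 218], [223, 226, 216, 123, 119, 201, 255, 195, 219, 219], [224, 236, 225, 219, 127, 118, 150, 229, 223, 218], [236, 233, 220, 226, 216, 127, 152, 229, 224, 220], [235, 235, 236, 233, 224, 214, 122, 153, 224, 219]]
0.006 [177.4 230.4]
0.037 [166.  227.7]
0.068 [154.3 225. ]
[([140, 195, 28, 7, 133], [154.4, 197.4])]
```

Request:
apply_moves --commands '[[0.045,[-0.02,-0.015,0],0],[0.045,[-0.035,-0.025,0],0],[0.045,[-0.04,-0.029,0],0],[0.045,[-0.04,-0.029,0],0.0],[0.045,[-0.025,-0.018,0.03],0],[0.045,[-0.01,-0.006,0.04],0],[0.045,[0,0,0.032],0],[0.045,[0,0,0],0],[0.045,[0,0,0],0]]'

```text
t: 30.42
position: [0.4372, 0.138, 0.146]
tcp_rot: [2.967, 1.033, -0.0]
contact_force: [-0.1, -0.4, 0.3]
finger_gap: 0.472
grip_force: 0.0
```

```bash
python3 - <<'E'
from h import *
st();go((.4395,.1383,.0693+.0188),.67+np.pi/2)
im=arm.get_image("scene")[:,:,::-1];cv2.imwrite("pics/s13.png",im)
b=arm.get_image("top")[:,:,::-1];cv2.imwrite("pics/t13.png",b)
for nm,i in(("scene",im),("top",b)):
    q=[proj(nm,bed((s,-.032,.0315),rack)) for s in(.006,.037,.068)];print(nm,np.round(q,1).tolist())
    x0,y0=(np.min(q,0)-12).astype(int);x1,y1=(np.max(q,0)+12).astype(int)
    m=i.max(2)[y0:y1,x0:x1]
    print(x0,y0)
    for r in m: print("".join("#" if v<60 else "+" if v<120 else "." for v in r))
q=[proj("top",bed((s,.032,.0335),rack)).round(1).tolist() for s in(-.0975,.0975)];print(q)
q=[proj("scene",bed((s,.032,.0335),rack)).round(1).tolist() for s in(-.0975,.0975)];print(q)
E
```

```text
t 30.43 [0.4372 0.138  0.146 ] F [-0.1 -0.4  0.3] gap 0.0449 grip 0.0 q [ 0.16  0.35  2.03 -0.    0.75  1.06]
yaw -0.000 shift [0.002  0.0011 0.0767] unturned [0.002  0.0011 0.0767] q6~1.21
yaw 3.141 shift [-0.002  -0.0011  0.0767] unturned [0.002  0.0011 0.0767] q6~4.35
scene [[177.4, 230.4], [166.0, 227.7], [154.3, 225.0]]
142 212
...............................................
...............................................
....................+..........................
....................+..........................
...................++..........................
...................++..........................
...................+...........................
...............................................
...............................................
...............................................
...............................................
...............................................
...............................................
..............++++.............................
..............+++++++..........................
..............++++++++++.....................
[... 1781 characters left out ...]
+++++..........++++++#............
#....+++............+++++++#...........
+....++..............+#++++++..........
+.....................+#++++#..........
+++....................+#++++..........
+++.....................+#++...........
+........................++............
.......................................
.......................................
.......................................
.......................................
.......................................
.......................................
.......................................
.......................................
......................................#
[[160.4, 188.7], [112.9, 133.0]]
[[213.9, 258.2], [140.0, 242.0]]
```

Screwdriver handle in scene at columns 156–176 against 154–177 predicted, so it is centred and seated. Next I grip the knob.

Request:
apply_moves --commands '[[0.045,[0.002,0.001,0.015],0],[0.045,[0,0,0.02],0],[0.045,[0,0,0.02],0],[0.045,[0,0,0.014],0],[0.045,[0,0,0.007],0],[0.045,[0,0,0],0],[0.01,[0,0,0],0],[0.01,[0,0,0],0],[0.01,[0,0,0],0],[0.01,[0,0,0],0]]'

```text
t: 31.78
position: [0.4392, 0.1384, 0.0697]
tcp_rot: [2.967, 1.033, 0.001]
contact_force: [-0.2, 0.1, 2.7]
finger_gap: 0.162
grip_force: 29.9
```

```bash
python3 - <<'E'
from h import *
st()
R=Ro.from_rotvec(arm.state()["tcp_rot"]).as_matrix()
T=np.linspace(1.6,0,26);D=np.diff([R.T@knob(t)*1000 for t in T],axis=0)
for t,d in zip(T[1:],D): print(t.round(3),d.round(1).tolist())
E
```

```text
t 31.77 [0.4392 0.1384 0.0697] F [-0.2  0.1  2.7] gap 0.0154 grip 29.9 q [ 0.16  0.49  2.1  -0.    0.55  1.06]
1.536 [0.0, 9.4, -0.0]
1.472 [0.6, 9.4, -0.3]
1.408 [1.1, 9.3, -0.6]
1.344 [1.6, 9.2, -0.8]
1.28 [2.1, 9.1, -1.1]
1.216 [2.7, 8.9, -1.4]
1.152 [3.2, 8.7, -1.6]
1.088 [3.7, 8.5, -1.9]
1.024 [4.1, 8.2, -2.1]
0.96 [4.6, 7.9, -2.3]
0.896 [5.0, 7.5, -2.6]
0.832 [5.4, 7.2, -2.8]
0.768 [5.8, 6.7, -3.0]
0.704 [6.2, 6.3, -3.2]
0.64 [6.6, 5.9, -3.3]
0.576 [6.9, 5.4, -3.5]
0.512 [7.2, 4.9, -3.7]
0.448 [7.4, 4.3, -3.8]
0.384 [7.7, 3.8, -3.9]
0.32 [7.9, 3.2, -4.0]
0.256 [8.0, 2.7, -4.1]
0.192 [8.2, 2.1, -4.2]
0.128 [8.3, 1.5, -4.2]
0.064 [8.3, 0.9, -4.2]
0.0 [8.4, 0.3, -4.3]
```

Request:
apply_moves --commands '[[0.01,[0,0.0094,0],0],[0.01,[0.0006,0.0094,-0.0003],0],[0.01,[0.0011,0.0093,-0.0006],0],[0.01,[0.0016,0.0092,-0.0008],0],[0.01,[0.0021,0.0091,-0.0011],0],[0.01,[0.0027,0.0089,-0.0014],0],[0.01,[0.0032,0.0087,-0.0016],0],[0.01,[0.0037,0.0085,-0.0019],0],[0.01,[0.0041,0.0082,-0.0021],0],[0.01,[0.0046,0.0079,-0.0023],0]]'

```text
t: 33.02
position: [0.5131, 0.0832, 0.0819]
tcp_rot: [2.967, 1.033, -0.001]
contact_force: [-6.4, -2.2, 5.0]
finger_gap: 0.161
grip_force: 30.1
```

Request:
apply_moves --commands '[[0.01,[0.005,0.0075,-0.0026],0],[0.01,[0.0054,0.0072,-0.0028],0],[0.01,[0.0058,0.0067,-0.003],0],[0.01,[0.0062,0.0063,-0.0032],0],[0.01,[0.0066,0.0059,-0.0033],0],[0.01,[0.0069,0.0054,-0.0035],0],[0.01,[0.0072,0.0049,-0.0037],0],[0.01,[0.0074,0.0043,-0.0038],0],[0.01,[0.0077,0.0038,-0.0039],0],[0.01,[0,0,0],0]]'

```text
t: 34.28
position: [0.5916, 0.0792, 0.112]
tcp_rot: [2.967, 1.033, 0.002]
contact_force: [-4.1, 0.1, 6.5]
finger_gap: 0.161
grip_force: 30.1
```

```bash
python3 - <<'E'
from h import *
st()
R=Ro.from_rotvec(arm.state()["tcp_rot"]).as_matrix();p=np.array(arm.state()["position"])+[0,0,.0188]
for t in(.4,.384,.36,0): print(t,(R.T@(knob(t)-p)*1000).round(1))
E
```

```text
t 34.27 [0.5916 0.0792 0.112 ] F [-4.1  0.1  6.5] gap 0.0153 grip 30.1 q [0.02 0.57 1.73 0.   0.84 0.92]
0.4 [-3.1 -1.6  2.2]
0.384 [-1.2 -0.7  1.3]
0.36 [ 1.8  0.6 -0.2]
0 [ 47.9  10.1 -23.7]
```

Request:
apply_moves --commands '[[0.01,[0.0079,0.0028,-0.004],0],[0.01,[0.008,0.0025,-0.0041],0],[0.01,[0.0082,0.002,-0.0042],0],[0.01,[0.0082,0.0014,-0.0042],0],[0.01,[0.008,0.0008,-0.0041],0],[0.01,[0.006,0.0003,-0.003],0],[0.01,[0.002,0,-0.001],0],[0.01,[0,0,0],0]]'

```text
t: 35.28
position: [0.6359, 0.1008, 0.1367]
tcp_rot: [2.966, 1.032, 0.004]
contact_force: [1.7, -4.8, 4.4]
finger_gap: 0.158
grip_force: 30.1
```

```bash
python3 - <<'E'
from h import *
st()
R=Ro.from_rotvec(arm.state()["tcp_rot"]).as_matrix();p=np.array(arm.state()["position"])+[0,0,.0188]
for t in(.1,.05,0): print(t,(R.T@(knob(t)-p)*1000).round(1))
E
```

```text
t 35.27 [0.6359 0.1008 0.1367] F [ 1.7 -4.8  4.4] gap 0.0151 grip 30.1 q [ 0.06  0.6   1.59 -0.    0.95  0.96]
0.1 [-13.4  -1.3   7.6]
0.05 [-6.9 -0.8  4.3]
0 [-0.3 -0.6  1. ]
```

Request:
apply_moves --commands '[[0.01,[0.0015,0,-0.0007],0],[0.01,[0.0015,0,-0.0007],0],[0.01,[0,0,0],0]]'

```text
t: 35.65
position: [0.6381, 0.1025, 0.138]
tcp_rot: [2.965, 1.032, 0.004]
contact_force: [2.0, -6.0, 4.5]
finger_gap: 0.161
grip_force: 30.1
```

Request:
apply_moves --commands '[[0.01,[0.002,0,-0.001],0],[0.01,[0,0,0],0]]'

```text
t: 35.9
position: [0.6384, 0.1028, 0.1382]
tcp_rot: [2.965, 1.032, -0.002]
contact_force: [-2.0, -12.3, 2.8]
finger_gap: 0.165
grip_force: 30.1
```

Request:
apply_moves --commands '[[0.01,[0.002,0,-0.001],0],[0.01,[0,0,0],0]]'

```text
t: 36.15
position: [0.6386, 0.103, 0.1383]
tcp_rot: [2.965, 1.031, -0.009]
contact_force: [-7.2, -18.6, -1.0]
finger_gap: 0.16
grip_force: 30.1
```

```bash
python3 - <<'E'
from h import *
st()
im=arm.get_image("scene")[:,:,::-1];cv2.imwrite("pics/s14.png",im)
E
```

```text
t 36.15 [0.6386 0.103  0.1383] F [ -7.2 -18.6  -1. ] gap 0.0152 grip 30.1 q [ 0.06  0.6   1.58 -0.    0.97  0.96]
```

It is hard against the stop, fully home. I relax the push, let go, go up and aside.

Request:
apply_moves --commands '[[0.01,[-0.003,0,0.0015],0],[0.01,[0,0,0],0],[0.04,[0,0,0],0],[0.04,[0,0,0],0],[0.04,[0,0,0],0],[0.04,[0,0,-0.015],0],[0.04,[0,0,-0.035],0],[0.04,[0,0,-0.05],0],[0.04,[0,0,-0.05],0],[0.04,[0,0,0],0]]'

```text
t: 37.45
position: [0.6387, 0.104, 0.2933]
tcp_rot: [2.965, 1.032, 0.012]
contact_force: [1.0, 0.8, 0.5]
finger_gap: 0.421
grip_force: 0.0
```

Request:
apply_moves --commands '[[0.04,[0.005,0.02,0],0],[0.04,[0.01,0.045,0],0],[0.04,[0.01,0.055,0],0],[0.04,[0.01,0.055,0],0],[0.04,[0.01,0.055,0],0],[0.04,[0,0.04,0],0],[0.04,[0,0.02,0],0],[0.04,[0,0,0],0]]'

```text
t: 38.45
position: [0.8531, -0.0969, 0.2862]
tcp_rot: [-2.967, -1.03, 0.003]
contact_force: [-0.4, -0.6, -0.1]
finger_gap: 0.418
grip_force: 0.0
```

```bash
python3 - <<'E'
from h import *
st()
I={n:arm.get_image(n)[:,:,::-1] for n in("scene","top")}
for n,im in I.items():
    cv2.imwrite(f"pics/{n}15.png",im)
    # knob (dark) search around predicted
    for t in(0,.06,.12): print(n,t,proj(n,knob(t,.07)).round(1))
    c=proj(n,knob(0,.07)).astype(int);m=im.max(2)[c[1]-10:c[1]+11,c[0]-14:c[0]+15]
    print(c-[14,10]);[print("".join("#" if v<60 else "+" if v<110 else "." for v in r)) for r in m]
# other things moved?
for n in I:
    a=cv2.imread(f"pics/{n}0.png");d=cv2.absdiff(a,np.ascontiguousarray(I[n])).max(2)>60
    k,l,s,ce=cv2.connectedComponentsWithStats(cv2.morphologyEx(d.astype(np.uint8),2,np.ones((2,2))));print(n,[s[i].tolist() for i in range(1,k) if s[i][4]>12])
E
```

```text
t 38.45 [ 0.8531 -0.0969  0.2862] F [-0.4 -0.6 -0.1] gap 0.0397 grip 0.0 q [-0.19  0.86  0.66 -0.    1.62  0.71]
scene 0 [185.  213.5]
scene 0.06 [188.2 214.4]
scene 0.12 [191.3 215.4]
[171 203]
+++++++++++++++++++++++++++..
+++++++++++++++++++++++++....
+++++....++++++++++++++......
+++++........+++++++++.......
++++...........++++++........
++++...........++++++........
+++............++++++........
+++...........+++++++........
++...........++++++++........
.............++++++++........
............++++...+.........
............+##.............+
...........+##+............++
..........+###+...........+++
.........++###+..........++++
..........++++............+.+
.............................
.............................
.............................
........................+....
.......................++....
top 0 [167.  143.3]
top 0.06 [169.1 146. ]
top 0.12 [170.9 148.8]
[153 133]
.............#+..............
............+#...............
............++...............
............#+...............
............+................
...........++................
+..........++......
[... 2955 characters left out ...]
84, 304, 6, 6, 28], [199, 307, 16, 10, 61], [209, 307, 4, 5, 17], [246, 309, 6, 4, 15], [400, 315, 29, 10, 106], [487, 316, 25, 41, 423], [337, 321, 10, 9, 53], [468, 321, 19, 9, 79], [358, 322, 9, 5, 34], [137, 329, 11, 25, 143], [446, 330, 37, 19, 246], [159, 332, 32, 21, 217], [434, 333, 9, 3, 19], [206, 334, 24, 14, 211], [428, 334, 6, 7, 25], [230, 341, 14, 14, 99], [193, 345, 4, 5, 15], [325, 347, 59, 37, 1324], [192, 349, 30, 20, 157], [480, 358, 22, 13, 208], [223, 361, 37, 23, 258], [169, 364, 44, 20, 419], [508, 364, 4, 8, 19], [498, 372, 4, 6, 20], [146, 374, 6, 6, 24], [428, 375, 11, 8, 43], [98, 377, 11, 7, 38], [261, 377, 13, 7, 43], [504, 376, 8, 8, 22], [275, 382, 10, 2, 19]]
```

```bash
python3 - <<'E'
from h import *
for n in("top0","top15"):
    a=cv2.imread(f"pics/{n}.png").min(2)
    m=blob((a>105 if n=="top15" else a>150),(182,250));p=np.argwhere(m)[:,::-1];print(n,m.sum(),p.min(0),p.max(0),p.mean(0).round(1))
    print(a[225:272:4,168:198:2].tolist())
s=proj("scene",knob(0,.054)),proj("scene",knob(0,.084));print(s)
E
```

```text
top0 206 [172 226] [192 269] [182.4 249.1]
[[133, 140, 118, 115, 86, 95, 91, 91, 88, 93, 87, 83, 93, 103, 96], [125, 99, 218, 251, 255, 97, 101, 95, 91, 89, 88, 88, 88, 97, 104], [98, 91, 81, 214, 253, 113, 104, 95, 95, 98, 107, 97, 99, 100, 107], [116, 101, 101, 89, 241, 255, 51, 92, 104, 110, 104, 94, 110, 114, 104], [125, 97, 122, 144, 118, 254, 255, 83, 112, 99, 111, 117, 87, 89, 88], [99, 104, 125, 110, 92, 71, 255, 255, 86, 91, 90, 92, 91, 83, 84], [94, 88, 108, 118, 115, 102, 95, 254, 255, 80, 94, 102, 95, 90, 86], [99, 104, 106, 111, 116, 104, 119, 217, 250, 255, 99, 105, 101, 93, 88], [104, 112, 127, 125, 114, 98, 105, 106, 255, 250, 200, 87, 96, 108, 97], [122, 115, 93, 107, 112, 142, 142, 108, 147, 252, 249, 255, 110, 86, 108], [111, 117, 91, 110, 104, 98, 91, 90, 102, 131, 251, 249, 227, 88, 104], [113, 119, 100, 116, 104, 86, 84, 103, 114, 91, 99, 227, 73, 82, 93]]
top15 91 [182 253] [192 269] [187.3 261.2]
[[131, 131, 133, 133, 133, 134, 136, 135, 138, 137, 139, 138, 141, 144, 144], [126, 126, 128, 128, 130, 129, 129, 129, 130, 129, 131, 131, 133, 132, 132], [123, 121, 123, 124, 124, 123, 123, 123, 125, 125, 126, 126, 128, 130, 129], [116, 115, 116, 117, 119, 120, 121, 121, 122, 121, 122, 122, 124, 123, 123], [108, 109, 109, 111, 111, 112, 114, 114, 114, 114, 116, 115, 115, 115, 119], [95, 98, 99, 101, 101, 103, 104, 105, 105, 106, 110, 109, 111, 112, 112], [76, 79, 82, 85, 87, 87, 92, 94, 94, 94, 97, 100, 101, 101, 101], [67, 70, 70, 74, 77, 69, 80, 119, 123, 77, 72, 80, 86, 85, 87], [69, 73, 84, 83, 76, 66, 69, 67, 204, 241, 117, 48, 54, 61, 54], [120, 113, 92, 108, 106, 91, 92, 72, 94, 208, 200, 173, 57, 49, 59], [108, 114, 88, 107, 101, 94, 88, 89, 97, 106, 254, 251, 199, 81, 55], [109, 116, 97, 113, 102, 83, 82, 99, 98, 79, 83, 191, 61, 72, 81]]
(array([183.06043094, 217.15705379]), array([186.73147638, 210.3347325 ]))
```

The small brush is only hidden by the arm and hasn't moved. The knob sits where a shut bar puts it. I hand the job in.

```bash
python3 -c "
from plant import arm
print(arm.job_done())"
```

```text
the job is handed in; nothing more can be done
None
```

The job is handed in at about 38 s: brush in the hinge cradle, screwdriver in the catch cradle, and the keeper bar pushed home against its stop and let go. The bearing and gear show no change in the last pictures, nor does the seal from above.

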